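# Slide a heat-spreader plate out of the preheater and lay it on its heat sink

## Task

The thin aluminium heat-spreader plate lies in the guide of the (cold) preheater, where it cannot be gripped: press on it from above and drag it towards the open front until it sticks out 3 to 4 cm over the front edge, but never load the brittle glass top with more than 15 N. Then grip the overhanging end by its two long sides, take it away, and lower it onto the long finned heat sink before letting go, so that it ends lying flat, centred and lined up lengthwise on the heat sink (to about a centimetre). Leave the other things on the bench where they are.

Things in the scene. Friction and masses are not known exactly. Their poses are not given: they have to be found in the camera images.
- plate: bare aluminium heat-spreader plate, 100 mm (its x) by 60 mm (its y) by 3 mm thick, about 50 g, a small dark screw hole in each corner; origin at the centre of its underside. It starts flat on the glass deck of the preheater, its x along the guide, its front end 3 to 15 mm behind the front edge.
- warmer: grey board preheater, 150 mm (its x) by 130 mm (its y), fixed; origin at the centre of its underside, its front looks to its own -x. Its level black glass deck lies 60 mm above its origin, which is 53 to 60 mm above the bench (adjustable feet). A control hood 16 mm higher than the deck, with a flat face at x = +42 mm, closes the guide behind; the vertical front face is at x = -75 mm.
- guide (a point): point on the deck's top in the middle of the preheater, axes as warmer. Two dark steel guide rails run along x, 5 mm high, 12 mm wide, inner faces at y = -30.5 and +32.5 mm. They end flush with the front face, where the guide is open and nothing lies below an overhanging plate.
- clamp_face (a point): the face of a spring clamp in the left (+y) rail, 31 mm behind the front edge, 16 mm long, 8 mm above the deck, brass stem outside. It pushes the plate sideways with about 5 N against the right rail, so the plate drags: a finger pressing under 5 N slips on it, 8 to 11 N carries it along. Drawn straight out, the plate leaves the clamp once it sticks out about 77 mm.
- deck: the black glass deck of the preheater, 117 by 130 by 8 mm, brittle, on stiff springs (it sinks about 1 mm per 20 N): it must not be pressed (also through the plate) with more than 15 N; origin at the centre of its underside, 8 mm below its top.
- front_edge (a point): the middle of the preheater's open front edge, at the height of the top of the glass deck (53 to 60 mm above the bench); axes as warmer, so the guide opens towards its -x.
- heatsink: the long finned aluminium heat sink, 100 mm (its x) by 44 mm (its y) by 45 mm high with a flat rigid top, fixed to the bench; origin at the centre of its underside. It is narrower than the plate, so fingers that reach 15 mm below the plate pass on both sides of it.
- heatsink_top (a point): centre of the flat top of the long heat sink, 45 mm above the bench; axes as heatsink.
- spool: bystander: spool of solder wire, 52 mm across, 40 mm high, standing; origin under its centre.
- driver: bystander: screwdriver 150 mm long lying on the bench, along its x.
- fluxcan: bystander: spray can 52 mm across, 170 mm high; origin under its centre.
- jar: bystander: closed jar 48 mm across, 50 mm high; origin under its centre.
- tin: bystander: open dark tin 66 mm across, 40 mm high; origin under its centre.
- block: bystander: small square finned heat sink, 40 by 40 by 28 mm (not the one to use); origin under its centre.
Not all that is in view belongs to the job. Of the things that look like the plate, the middle-sized one is meant.

How it is judged:
On the way, in this order (a step that is already met when the one before it is completed fails the run):
1. the plate overhangs the front edge by 27 to 50 mm and still lies flat on the deck (its underside within 4 mm of the top of the glass) (x of plate in the frame of front_edge between 0 and 0.023 m and angle between plate's own z axis and vertical below 0.08 rad and z of plate in the frame of front_edge between -0.004 and 0.004 m), for 0.2 s.
2. the plate is held by the fingers clear of the preheater, its centre at least 30 mm in front of the front edge or 20 mm above the deck (contact force between the fingers and plate above 0.5 N and (x of plate in the frame of front_edge below -0.03 m or z of plate in the frame of front_edge above 0.02 m)), for 0.1 s.
3. still held by the fingers, the plate has been lowered onto the long heat sink (centre within 15 mm, at most 8 mm above the top) (contact force between the fingers and plate above 0.5 N and horizontal distance between plate and heatsink_top below 0.015 m and z of plate in the frame of heatsink_top below 0.008 m), for 0.1 s.
At the end, for the whole second after the job is handed in: The plate lies released and at rest, flat (tilt under 0.05 rad) on the top of the long heat sink, its centre within 12 mm of the top's centre and its length within 0.15 rad of the heat sink's length, either way round (horizontal distance between plate and heatsink_top below 0.012 m and angle between the x axis of plate and the x axis of heatsink, either way round below 0.15 rad and angle between plate's own z axis and vertical below 0.05 rad and z of plate in the frame of heatsink_top between -0.003 and 0.003 m and linear speed of plate below 0.02 m/s and contact force between the fingers and plate below 0.05 N); the robot touches nothing.
It fails at once if the glass deck is loaded with more than 15 N, through the plate or by the robot (contact force between any of plate, the arm, the fingers and deck above 15 N).
It fails at once if a bystander is shifted by more than 20 mm (distance of any of spool, driver, fluxcan, jar, tin, block from where it was at the start of the episode above 0.02 m).
It also fails if it takes over 64 s, if anything falls off the work surface, if the arm or the gripper's body presses on something with over 40 N, if the wrist force passes 120 N, or if a joint passes its speed limit or range.

## Robot

A 6-joint arm with a two-finger parallel gripper is mounted at the origin on the work surface. World frame = base frame: x ahead of the robot, y to its left, z up, the work surface at z = 0. Lengths are in m, angles in rad, forces in N, time in s.
With the tool pointing down it reaches from about 0.325 to 0.775 m from the base axis. Payload 5.5 kg.
Tool frame: the origin (TCP) lies midway between the tips of the shut fingers; the grasp point (between the pads) lies 19 mm behind it; z points along the fingers, x is the direction in which the jaws open and shut, and the axes are right-handed (so a half turn about z gives the same grasp; the last joint's range is limited). The gripper opens to 85 mm and grips with 20 to 120 N. Pads are 22 mm wide; open, the fingers measure 114 mm over their backs; the gripper's body (76 mm by 85 mm) begins 54 mm behind the grasp point. The pads swing forward as they close: fully open they stand 13 mm farther back than shut.
Start: joints at [-1.355, 0.091, 1.231, -0, 1.82, -0.057], TCP at [0.162, -0.578, 0.231] pointing down, gripper open.
Joint ranges: [-2.87, 2.87], [-0.86, 2.18], [0.17, 2.46], [-1.51, 4.65], [0.06, 2.69], [-2.65, 2.65]. Speed limits (rad/s): [2.57, 2.57, 3.01, 3.14, 3.14, 3.14].

## Interface

Orientations are given as a rotation vector (axis times angle).
In Python, from station import bot gives the robot as it stands. The module is installed in compiled form; this text tells all that it offers. Calls block until the motion is done:
- bot.move_pose(position, orientation): joint-space move of the TCP to a pose.
- bot.line_to(position, vel=0.15, rotation=None): straight line of the TCP; rotation=None keeps the orientation; vel is the mean speed in m/s.
- bot.set_joints(angles): joint-space move.
- bot.set_gripper(opening, grip_force=None): opening from 0.0 (shut) to 1.0 (fully open); grip_force is the grip in N (None keeps the last); returns when the fingers have stopped.
- bot.pause(seconds).
- bot.inverse_kinematics(position, orientation): joint angles nearest the present ones, or None.
- bot.get_obs(): the state.
- bot.capture(name): name is "scene" or "top" or "wrist"; returns the picture (384x512x3 uint8, red, green, blue); there is no depth.
- bot.camera_model(name): a dict with "mtx" (3x3 intrinsics, pixels), "xyz" and "rotation" of the camera in the world. Camera axes: x right, y up, looking along -z (the intrinsics and any distortion apply to the point x, -y, -z); pixel columns grow to the right and rows downward; lengths in m; the calibration is good to about 2 mm. A picture is of the moment at which its call begins: read the wrist's pose just before it. camera_model takes no time and is no camera call; for the wrist camera it gives the pose at the moment of the call.
A pose or a line that the arm cannot do raises bot.PlanningError and nothing moves.
- bot.hand_in(): hands the job in, once; it reports no verdict.
The state is a dict: "clock": time; "joint_pos": joint angles; "joint_vel": joint speeds; "joint_efforts": joint torques, N m; "tool_pos": TCP position; "tool_rot": TCP orientation; "ft_force": force on the tool from outside, world axes, zero at the start; "wrist_torque": the same for the moment, N m; "width": opening from 0.0 (shut) to 1.0 (fully open).
Only numpy, scipy, OpenCV 4.12 (cv2) and the standard library are available. Lean on these libraries where they do the work, as an engineer would, in place of code of your own. Each camera call takes 0.05 s, during which the arm holds its last target.

## Working session

There is one attempt and no reset: what is moved stays moved. The work goes in short steps, each a Python script; the robot and the scene stay as the last script left them, time stands still between calls to the robot, and variables do not carry over. Pictures are saved under pics/ and viewed, and the job is handed in when it is done.

```bash
mkdir -p pics; cat > h.py <<'E'
import numpy as np, cv2
from station import bot
def snap(cam,name):
    m=bot.camera_model(cam); im=bot.capture(cam)
    cv2.imwrite(f'pics/{name}.png',im[:,:,::-1]); np.savez(f'pics/{name}.npz',im=im,**{k:np.array(m[k]) for k in m if m[k] is not None and not isinstance(m[k],str)})
    return im,m
def load(name):
    return dict(np.load(f'pics/{name}.npz'))
def R_of(m):
    r=np.array(m['rotation'],float)
    return r if r.shape==(3,3) else cv2.Rodrigues(r)[0]
def ray(m,uv):
    K=np.array(m['mtx'],float); d=np.array(m.get('distortion',np.zeros(5)),float) if 'distortion' in m else None
    p=cv2.undistortPoints(np.array([[uv]],float),K,d)[0,0]
    v=R_of(m)@np.array([p[0],-p[1],-1.0]); return np.array(m['xyz'],float),v
def onz(m,uv,z):
    o,v=ray(m,uv); return o+v*(z-o[2])/v[2]
def proj(m,P):
    K=np.array(m['mtx'],float); d=np.array(m['distortion'],float) if 'distortion' in m else np.zeros(5)
    c=R_of(m).T@(np.array(P,float)-np.array(m['xyz'],float)); c=np.array([c[0],-c[1],-c[2]])
    return cv2.projectPoints(c.reshape(1,1,3),np.zeros(3),np.zeros(3),K,d)[0][0,0]
E
python3 - <<'E'
from h import *
print(bot.get_obs())
for c in ["scene","top","wrist"]:
    im,m=snap(c,c+"0"); print(c,m)
E
```

```text
{'clock': 0.0, 'joint_pos': array([-1.35470583e+00,  9.18439010e-02,  1.23185082e+00, -3.58461313e-05,
        1.81979256e+00, -5.67113668e-02]), 'joint_vel': array([ 0.00045107, -0.00027517, -0.00054353,  0.000485  ,  0.00021191,
       -0.0005288 ]), 'joint_efforts': array([ 1.23459267e-03, -4.58728838e+01, -4.18024528e+01, -9.56650729e-05,
        1.14687049e-02,  5.21130403e-06]), 'tool_pos': array([ 0.16158041, -0.5775516 ,  0.23017962]), 'tool_rot': array([-2.50190934e+00,  1.89802412e+00,  2.29976494e-03]), 'ft_force': array([ 0.70606082, -0.81581449,  0.05814168]), 'wrist_torque': array([ 0.02006353,  0.0216754 , -0.04323583]), 'width': 1.0022940432043155}
scene {'mtx': array([[460.8302062 ,   0.        , 258.84333283],
       [  0.        , 460.8302062 , 196.1589967 ],
       [  0.        ,   0.        ,   1.        ]]), 'xyz': array([1.49554248, 0.03411797, 0.65210371]), 'rotation': array([0.80143821, 0.79762818, 1.43328814])}
top {'mtx': array([[351.01501217,   0.        , 257.07755246],
       [  0.        , 351.01501217, 193.85151382],
       [  0.        ,   0.        ,   1.        ]]), 'xyz': array([ 0.49247051, -0.0072191 ,  0.8985663 ]), 'rotation': array([ 0.10889782, -0.06001257, -1.5812119 ])}
wrist {'mtx': array([[267.55828783,   0.        , 254.94203496],
       [  0.        , 267.55828783, 194.32750006],
       [  0.        ,   0.        ,   1.        ]]), 'xyz': array([ 0.23090556, -0.55949445,  0.37275099]), 'rotation': array([-0.24163014,  0.18472075, -1.2898316 ])}
```

View pics/top0.png

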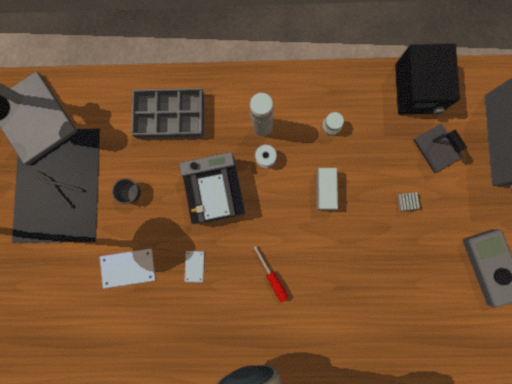

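View pics/scene0.png

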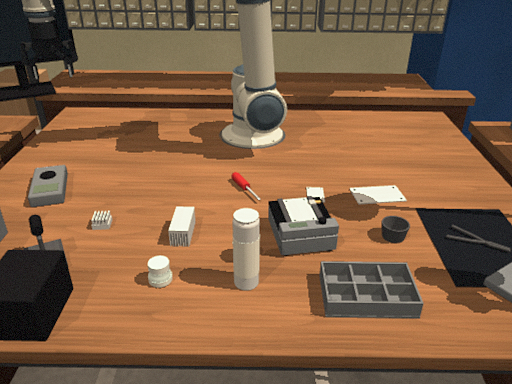

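View pics/wrist0.png

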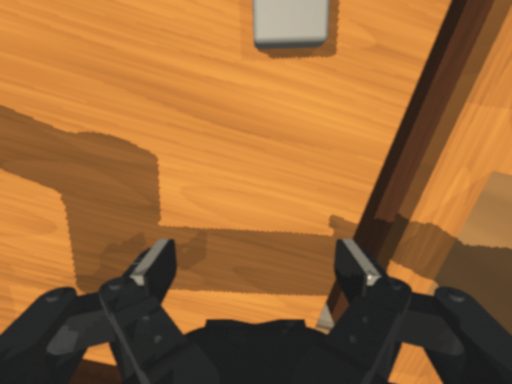

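The top view has three plate-like things: (212,197) on the preheater, a larger one at (127,268) and a smaller one at (194,266), both lying on the bench. The middle-sized one in the guide at (212,197) is the one meant. The long heat sink is at (327,188), and the small block at (409,202) is a bystander. I'll confirm this in an enlarged crop.

```bash
python3 - <<'E'
from h import *
a=load('top0'); im=a['im'][:,:,::-1]
c=im[140:235,160:260]; cv2.imwrite('pics/crop_w.png',cv2.resize(c,None,fx=6,fy=6,interpolation=cv2.INTER_CUBIC))
c=im[155:225,290:360]; cv2.imwrite('pics/crop_h.png',cv2.resize(c,None,fx=7,fy=7,interpolation=cv2.INTER_CUBIC))
for n,p,z in [('plate',(212,197),.06),('front mid',(217,220),.057),('big',(127,268),.003),('small',(194,266),.003),('hs',(327,188),.045),('spool',(266,156),.04),('can',(262,104),.17),('drv',(271,275),.015),('tin',(126,190),.04),('jar',(333,124),.05)]: print(n,onz(a,p,z).round(3))
E
```

```text
plate [0.577 0.127 0.06 ]
front mid [0.522 0.115 0.057]
big [0.404 0.353 0.003]
small [0.408 0.181 0.003]
hs [ 0.597 -0.152  0.045]
spool [ 0.68  -0.004  0.04 ]
can [0.765 0.002 0.17 ]
drv [ 0.386 -0.012  0.015]
tin [0.599 0.346 0.04 ]
jar [ 0.755 -0.171  0.05 ]
```

View pics/crop_w.png

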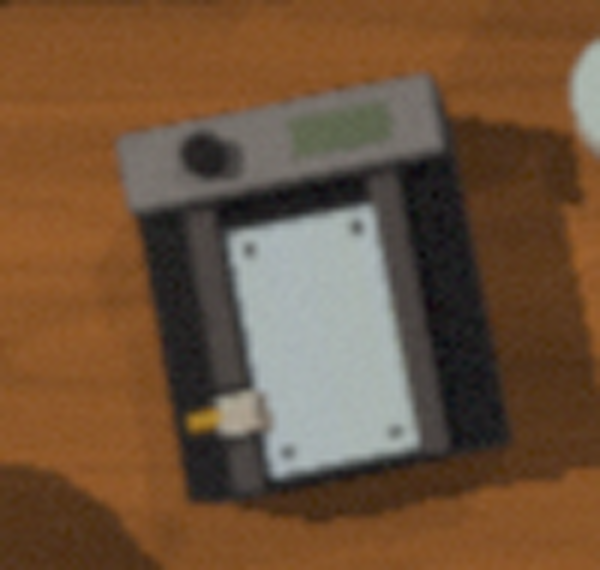

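View pics/crop_h.png

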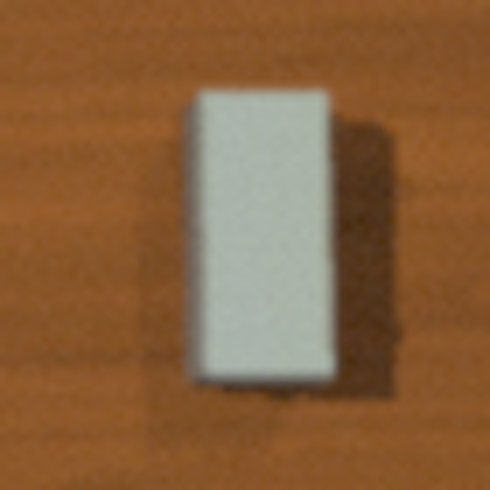

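The crops confirm it. The plate lies in the guide with its four holes and fills the span between the rails, with the clamp on the left and the front side at the image bottom. The long heat sink is at (327,188). Next I measure both.

```bash
cat >> h.py <<'E'
def blob(im,seed,tol=28,lo=None):
    """largest bright, low-saturation contour at seed"""
    hsv=cv2.cvtColor(im,cv2.COLOR_RGB2HSV)
    m=((hsv[:,:,2]>(lo or 130))&(hsv[:,:,1]<60)).astype(np.uint8)*255
    n,l=cv2.connectedComponents(m); k=l[int(seed[1]),int(seed[0])]
    mm=(l==k).astype(np.uint8); mm=cv2.morphologyEx(mm,cv2.MORPH_CLOSE,np.ones((5,5)))
    c=max(cv2.findContours(mm,cv2.RETR_EXTERNAL,cv2.CHAIN_APPROX_NONE)[0],key=cv2.contourArea)
    return mm,c[:,0,:].astype(float)
def rect(m,c,z):
    P=np.array([onz(m,p,z)[:2] for p in c],np.float32)
    r=cv2.minAreaRect(P*1000); return r,cv2.boxPoints(r)
E
python3 - <<'E'
from h import *
from scipy.spatial.transform import Rotation as Ro
print(Ro.from_rotvec(bot.get_obs()['tool_rot']).as_matrix().round(3))
a=load('wrist0');
a=load('top0')
for n,s,zs in [('plate',(212,197),(.056,.060,.063)),('hs',(327,188),(.045,))]:
    mm,c=blob(a['im'],s)
    for z in zs:
        r,b=rect(a,c,z); print(n,z,len(c),np.round(r[0],1),np.round(r[1],1),round(r[2],1),b.round(0).tolist())
E
```

```text
[[ 0.269 -0.963 -0.   ]
 [-0.963 -0.269  0.002]
 [-0.002 -0.    -1.   ]]
plate 0.056 133 [578.  132.5] [100.2  76.3] 10.6 [[522.0, 161.0], [536.0, 86.0], [634.0, 104.0], [620.0, 179.0]]
plate 0.06 133 [577.6 131.8] [99.7 75.9] 10.6 [[522.0, 160.0], [536.0, 85.0], [634.0, 104.0], [620.0, 178.0]]
plate 0.063 133 [577.3 131.3] [99.3 75.6] 10.6 [[522.0, 159.0], [535.0, 85.0], [633.0, 103.0], [619.0, 178.0]]
hs 0.045 112 [ 596.9 -152.2] [45.1 98.5] 89.6 [[548.0, -174.0], [646.0, -175.0], [646.0, -130.0], [548.0, -129.0]]
```

```bash
cat >> h.py <<'E'
from scipy.spatial.transform import Rotation as Ro
def down(yaw):
    c,s=np.cos(yaw),np.sin(yaw)
    wx=np.array([c,s,0]); wy=np.array([-s,c,0])
    return Ro.from_matrix(np.column_stack([-wy,-wx,[0,0,-1]])).as_rotvec()
E
python3 - <<'E'
from h import *
bot.move_pose([.47,.11,.19],down(np.radians(10.5)))
o=bot.get_obs(); print(o['clock'],o['tool_pos'],o['joint_pos'].round(2),o['ft_force'])
im,m=snap('wrist','w1'); print(m['xyz'],R_of(m).round(3))
for P in [(.577,.127,.06),(.522,.115,.057)]: print(proj(m,P))
bot.set_gripper(0.0,60)
print(bot.get_obs()['clock'])
E
```

```text
2.8167 [0.47022856 0.10937997 0.19000165] [ 0.16 -0.23  1.61 -0.    1.76  1.55] [ 0.23705939 -0.24462256 -0.47417048]
[0.54092112 0.12147697 0.332536  ] [[ 0.18   0.945  0.275]
 [-0.984  0.173  0.051]
 [ 0.001 -0.28   0.96 ]]
[255.75405757  76.00875115]
[257.57645896 136.84340596]
3.6333
```

View pics/w1.png

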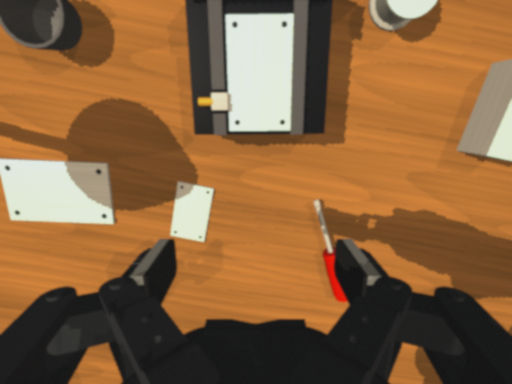

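The wrist view shows the plate between the rails, with its holes at (237,122), (283,122), (235,24) and (284,24). The clamp is at (220,101) and the front edge at row 133. I triangulate the holes between this view and the top view.

```bash
python3 - <<'E'
from h import *
w=load('w1'); t=load('top0')
def ref(im,p,r=4):
    g=255.-im.mean(2); x,y=map(int,np.round(p)); s=g[y-r:y+r+1,x-r:x+r+1]; s=np.clip(s-np.median(s)-15,0,None)
    yy,xx=np.mgrid[y-r:y+r+1,x-r:x+r+1]; return np.array([(xx*s).sum(),(yy*s).sum()])/s.sum()
W=[(237,122),(283,122),(235,24),(284,24)]; T=[(207.6,214.9),(225.4,211.4),(201.3,181.2),(219,177.5)]
X=[]
for a,b in zip(W,T):
    a=ref(w['im'],a); b=ref(t['im'],b,3)
    o1,v1=ray(w,a);o2,v2=ray(t,b)
    A=np.column_stack([v1,-v2]); s=np.linalg.lstsq(A,o2-o1,rcond=None)[0]
    p=(o1+v1*s[0]+o2+v2*s[1])/2; X.append(p); print(a.round(1),b.round(1),p.round(4),'gap',np.linalg.norm(A@s-(o2-o1)).round(4))
for z in (.056,.058,.060,.063):
  for n,m,pts in (('w',w,[ref(w['im'],a) for a in W]),('t',t,[ref(t['im'],b,3) for b in T])):
    P=np.array([onz(m,p,z) for p in pts]); d=P[2]+P[3]-P[0]-P[1]
    print(n,z,'c',P.mean(0).round(4),'L',np.linalg.norm(d)/2,'W',np.linalg.norm(P[0]-P[1]),'yaw',np.degrees(np.arctan2(d[1],d[0])))
# plate edges in wrist
mm,c=blob(w['im'],(260,80)); print(c.min(0),c.max(0))
g=cv2.cvtColor(w['im'],cv2.COLOR_RGB2GRAY)
for x in (200,245,260,275,310): print(x,g[118:142,x])
E
```

```text
[236.9 122. ] [208.3 216.7] [0.5313 0.1394 0.0375] gap 0.0015
[282.  121.7] [226.3 211.6] [0.5412 0.0935 0.0546] gap 0.0008
[234.4  24.2] [199.  180.4] [0.6149 0.1549 0.069 ] gap 0.0057
[283.9  23.8] [219.7 176.8] [0.6272 0.1098 0.0501] gap 0.0005
w 0.056 c [0.5788 0.1239 0.056 ] L 0.08583281056654904 W 0.04492925325532225 yaw 10.817610285795277
t 0.056 c [0.5791 0.1247 0.056 ] L 0.08894261952802042 W 0.045000975826148995 yaw 12.691557003383393
w 0.058 c [0.5786 0.1239 0.058 ] L 0.08521203922869915 W 0.04460431000264526 yaw 10.817610285795288
t 0.058 c [0.5789 0.1244 0.058 ] L 0.0887314963922808 W 0.04489415698971056 yaw 12.69155700338337
w 0.06 c [0.5783 0.1239 0.06  ] L 0.08459126789084936 W 0.04427936674996824 yaw 10.817610285795272
t 0.06 c [0.5787 0.1241 0.06  ] L 0.08852037325654095 W 0.044787338153272176 yaw 12.691557003383377
w 0.063 c [0.5779 0.1238 0.063 ] L 0.08366011088407446 W 0.043791951870952764 yaw 10.817610285795277
t 0.063 c [0.5783 0.1236 0.063 ] L 0.0882036885529314 W 0.04462710989861458 yaw 12.691557003383382
[210.  13.] [294. 131.]
200 [ 43  43  43  43  44  43  40  41  42  41  41  41  41  41  41  55  84 111
 122 123 120 121 121 121]
245 [231 231 231 231 231 231 231 231 231 231 231 227 204 134  64  44  55  68
  73  73  72  73  71  70]
260 [231 231 231 231 231 231 231 231 231 231 230 226 203 135  64  46  58  69
  73  73  73  72  72  73]
275 [231 231 231 231 231 231 231 231 231 230 228 218 176 110  54  46  59  68
  71  70  72  73  72  72]
310 [35 32 34 33 33 33 33 34 33 32 32 32 33 34 40 55 72 82 85 86 85 86 86 85]
```

```bash
python3 - <<'E'
from h import *
im=load('w1')['im'][:,:,::-1]
cv2.imwrite('pics/crop_w1.png',cv2.resize(im[0:145,180:345],None,fx=4,fy=4,interpolation=cv2.INTER_NEAREST))
E
```

```text
(no output)
```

View pics/crop_w1.png

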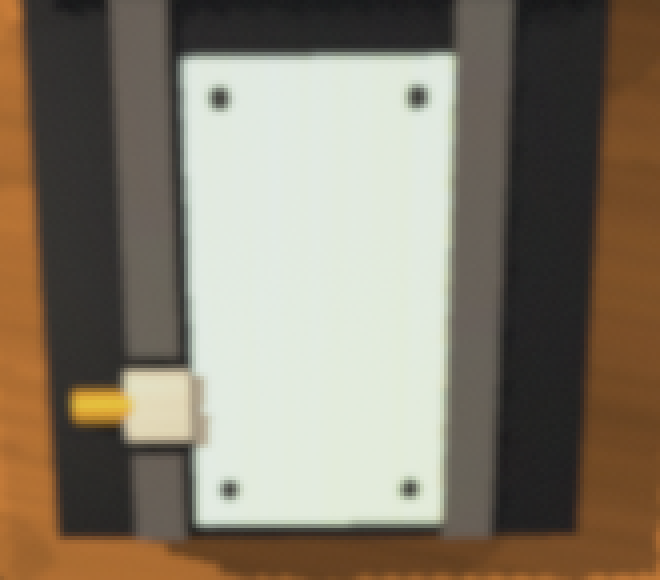

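```bash
python3 - <<'E'
from h import *
w=load('w1')
for z in (.056,.0595,.063):
    P=[onz(w,p,z) for p in [(225.3,13.3),(294.2,13.3),(229,130.9),(291,130.7)]]; P=np.array(P)
    d=P[0]+P[1]-P[2]-P[3]
    print(z,P[:,:2].round(4).tolist(),'c',P.mean(0)[:2].round(4),'L',np.linalg.norm(d)/2,'W',np.linalg.norm(P[0]-P[1]),np.linalg.norm(P[2]-P[3]),np.degrees(np.arctan2(d[1],d[0])))
    zd=z-.003
    Fl,Fr=onz(w,(195.3,133.6),zd),onz(w,(324.2,133.0),zd)
    e=Fl-Fr; F=(Fl+Fr)/2; y=np.arctan2(-e[0],e[1]); wx=np.array([np.cos(y),np.sin(y)])
    c=P.mean(0)[:2]-F[:2]; print('  F',F.round(4),'wid',np.linalg.norm(e),'yaw',np.degrees(y),'plate in front_edge x',c@wx,'y',c@np.array([-wx[1],wx[0]]))
E
```

```text
0.056 [[0.6238, 0.1634], [0.6349, 0.1025], [0.5225, 0.1444], [0.534, 0.083]] c [0.5788 0.1233] L 0.1029464362864253 W 0.06196558670961319 0.06242747039165231 10.800592556728459
  F [0.5256 0.1134 0.053 ] wid 0.13153101029186257 yaw 10.631173486916706 plate in front_edge x 0.054107902224619475 y -4.6767740225968325e-05
0.0595 [[0.6227, 0.1629], [0.6338, 0.1027], [0.5228, 0.1441], [0.534, 0.0835]] c [0.5783 0.1233] L 0.10164348647064365 W 0.06118131429863382 0.06163735211285919 10.80059255672847
  F [0.5258 0.1135 0.0565] wid 0.12988414355507358 yaw 10.631173486916715 plate in front_edge x 0.053425328493063286 y -4.547794263642808e-05
0.063 [[0.6217, 0.1624], [0.6326, 0.103], [0.523, 0.1438], [0.5341, 0.084]] c [0.5778 0.1233] L 0.10034053665486216 W 0.06039704188765443 0.06084723383406608 10.800592556728457
  F [0.526  0.1136 0.06  ] wid 0.12823727681828456 yaw 10.631173486916676 plate in front_edge x 0.0527427547615072 y -4.4188145046881316e-05
```

Measured: plate centre at (0.578, 0.123), yaw 10.7°, 53.5 mm behind the front edge, so its front end is 3.5 mm back. All sizes fit what was given. Now I touch down and find the contact height by force.

```bash
cat >> h.py <<'E'
YAW=np.radians(10.7); WX=np.array([np.cos(YAW),np.sin(YAW),0]); WY=np.array([-WX[1],WX[0],0])
F0=np.array([.5258,.1135,0])
def fe(x,y,z): return F0+x*WX+y*WY+np.array([0,0,z])
def fz(n=4):
    v=[]
    for _ in range(n): v.append(bot.get_obs()['ft_force']); bot.pause(.01)
    return np.mean(v,0)
E
python3 - <<'E'
from h import *
bot.move_pose(fe(.0655,0,.10),down(YAW)); bot.line_to(fe(.0655,0,.070))
bot.pause(.15)
v=np.array([fz(1) for _ in range(8)]); b=v.mean(0); print('bias',b,v.std(0),bot.get_obs()['tool_pos'],bot.get_obs()['width'])
z=.067
while z>.050:
    bot.line_to(fe(.0655,0,z),vel=.03); f=fz(3)-b
    o=bot.get_obs()
    if f[2]>1.0: print(z,o['tool_pos'][2],f.round(2)); 
    if f[2]>3: break
    z-=.0005 if f[2]<1 else .0002
np.save('bias.npy',b); print(o['clock'],z)
E
```

```text
bias [0.33547443 0.01032107 0.37310336] [0.54963505 0.62541916 0.49715176] [0.59076123 0.12578983 0.07190266] 0.0018332803056654886
0.0615 0.06180337159638741 [-0.83 -0.53  2.17]
0.0613 0.06181125350326881 [-2.57 -0.37  4.57]
8.425 0.0613
```

```bash
python3 - <<'E'
from h import *
b=np.load('bias.npy'); z=.0613; T=9.3
for _ in range(8):
    f=fz(4)-b
    if f[2]>8.7: break
    z-=min(.0003,(T-f[2])*5e-5); bot.line_to(fe(.0655,0,z),vel=.03); bot.pause(.05)
print('pressed',z,f.round(2))
x=.0655
while x>.0262:
    x-=.003; bot.line_to(fe(x,0,z),vel=.03)
    f=fz(3)-b; z-=np.clip((T-f[2])*3e-5,-.0002,.00012)
    print(round(x,4),round(z,5),f.round(1),bot.get_obs()['tool_pos'].round(4))
print(bot.get_obs()['clock'])
snap('top','top1')
im=load('top1')['im'][:,:,::-1]
cv2.imwrite('pics/crop_t1.png',cv2.resize(im[140:245,160:260],None,fx=5,fy=5))
E
```

```text
pressed 0.060246589170004826 [-3.77 -0.68  7.87]
0.0625 0.06015 [0.8 0.  6. ] [0.5884 0.1253 0.0616]
0.0595 0.06004 [1.8 0.4 5.6] [0.5859 0.1248 0.0616]
0.0565 0.05992 [2.4 0.4 5.2] [0.5831 0.1243 0.0616]
0.0535 0.05981 [2.8 0.7 5.6] [0.5803 0.1237 0.0616]
0.0505 0.0597 [2.9 0.5 5.9] [0.5775 0.1232 0.0616]
0.0475 0.05961 [3.3 1.  6.1] [0.5746 0.1226 0.0616]
0.0445 0.05953 [2.6 0.6 6.8] [0.5717 0.1221 0.0616]
0.0415 0.05945 [3.4 0.7 6.4] [0.5689 0.1215 0.0616]
0.0385 0.05937 [3.3 1.2 7. ] [0.5659 0.121  0.0615]
0.0355 0.05929 [3.1 0.4 6.4] [0.563  0.1204 0.0615]
0.0325 0.0592 [3.6 0.2 6.5] [0.5602 0.1199 0.0615]
0.0295 0.05914 [3.7 0.6 7.1] [0.5573 0.1193 0.0615]
0.0265 0.05907 [ 4.3 -0.1  7.2] [0.5544 0.1187 0.0615]
0.0235 0.05902 [3.3 0.2 7.6] [0.5515 0.1182 0.0615]
14.9417
```

View pics/crop_t1.png

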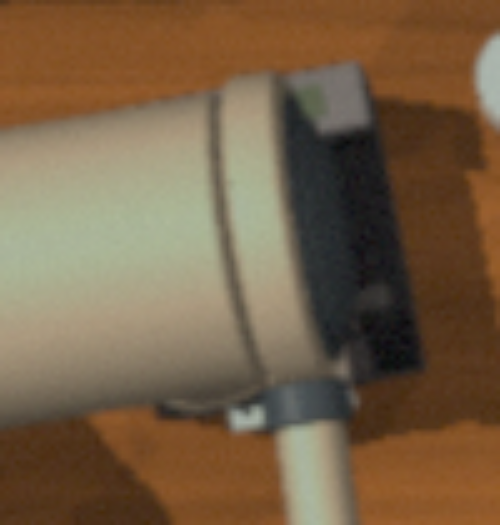

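The arm blocks the top view and the drag force stayed low, so the plate may have slipped. I check with the wrist and scene cameras while still in contact.

```bash
python3 - <<'E'
from h import *
a,_=snap('wrist','w2'); b,_=snap('scene','s2')
cv2.imwrite('pics/crop_s2.png',cv2.resize(b[150:270,240:400,::-1],None,fx=4,fy=4))
E
```

```text
(no output)
```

View pics/w2.png

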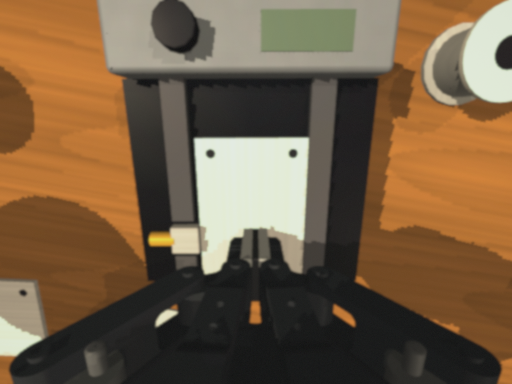

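View pics/crop_s2.png

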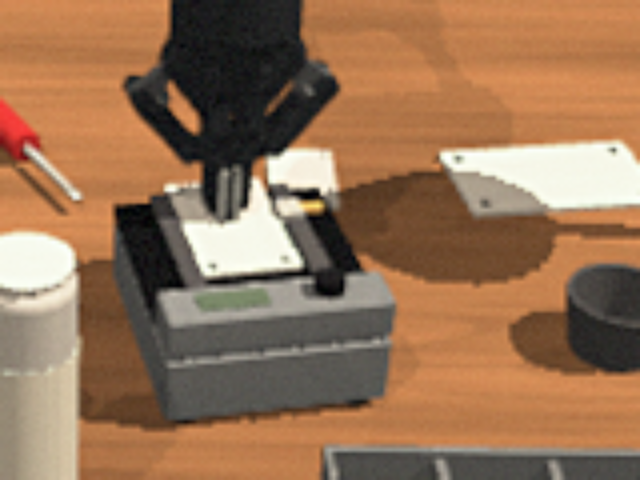

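It has moved. In the wrist view the rear edge is at row 137 and the rear holes are at (210,153) and (293,153). Next: measure the overhang.

```bash
python3 - <<'E'
from h import *
w=load('w2'); z=.0617
for p in [(194,137.3),(308,137.3),(210.3,153.5),(292.8,153.3)]:
    P=onz(w,p,z)-F0; print(p,'x',round(P@WX,4),'y',round(P@WY,4))
g=cv2.cvtColor(w['im'],cv2.COLOR_RGB2GRAY)
for x in(215,250,290):print(g[132:142,x])
H=onz(w,(250,79),.0587)-F0;print('hood face x (expect .117)',H@WX)
w=load('w1')
for p in [(225.3,13.3),(294.2,13.3),(235,24.2),(283.9,23.8)]:
    P=onz(w,p,z)-F0; print('before',p,'x',round(P@WX,4),'y',round(P@WY,4))
print(bot.get_obs()['ft_force']-np.load('bias.npy'))
E
```

```text
(194, 137.3) x 0.0874 y 0.0306
(308, 137.3) x 0.0873 y -0.029
(210.3, 153.5) x 0.0789 y 0.0225
(292.8, 153.3) x 0.0789 y -0.0213
[ 40  39  39  41  67 121 185 222 230 231]
[ 36  35  34  40  70 130 191 224 230 231]
[ 34  33  33  40  79 143 204 226 230 231]
hood face x (expect .117) 0.11596195088385654
before (225.3, 13.3) x 0.1037 y 0.0303
before (294.2, 13.3) x 0.1034 y -0.0303
before (235, 24.2) x 0.0952 y 0.022
before (283.9, 23.8) x 0.0953 y -0.0215
[3.53056439 0.69365846 8.39770706]
```

The plate moved 16 mm, leaving its centre about 38 mm behind the edge, and the press was too light (5–7 N), so it slipped. I re-place the finger and drag 24 mm more at about 9.5 N with a stronger force correction.

```bash
cat > drag.py <<'E'
from h import *
def drag(x0,x1,T=9.6):
    o=bot.get_obs()['tool_pos']-F0
    bot.line_to(fe(o@WX,0,.070),vel=.1); bot.line_to(fe(x0,0,.068),vel=.1); bot.pause(.2)
    b=fz(12); print('bias',b.round(2)); np.save('bias.npy',b)
    bot.line_to(fe(x0,0,.0625),vel=.04); z=.0613; bot.line_to(fe(x0,0,z),vel=.03)
    for _ in range(14):
        bot.pause(.04); f=fz(4)-b
        if f[2]>T-.6: break
        z-=np.clip((T-f[2])*1.2e-4,0,.0005); bot.line_to(fe(x0,0,z),vel=.03)
    print('pressed',z,f.round(2))
    x=x0
    while x>x1+1e-6:
        x=max(x-.002,x1); bot.line_to(fe(x,0,z),vel=.025)
        f=fz(3)-b; z-=np.clip((T-f[2])*1.0e-4,-.0005,.0003)
        print(round(x,4),round(z,5),f.round(1))
    print(bot.get_obs()['clock']); im,m=snap('wrist',f'wd{int(bot.get_obs()["clock"])}'); return im,m
if __name__=='__main__':
    import sys
    im,m=drag(float(sys.argv[1]),float(sys.argv[2]))
    col=lambda x: cv2.cvtColor(im,cv2.COLOR_RGB2GRAY)[:,x].astype(float)
    for x in (215,290):
        g=col(x); r=[i for i in range(90,230) if g[i]<130<=g[i+1]]
        print(x,[(i,round(float((onz(m,(x,i+(130-g[i])/(g[i+1]-g[i])),.0617)-F0)@WX),4)) for i in r])
E
python3 drag.py .0525 .0285; ls pics|grep wd
```

```text
bias [-0.2   0.27  0.08]
pressed 0.05992487020437483 [-3.9  -1.12  9.33]
0.0505 0.05962 [0.6 0.2 5.7]
0.0485 0.05932 [3.6 0.5 4.7]
0.0465 0.05902 [4.2 0.5 5.1]
0.0445 0.05872 [5.3 0.3 6.5]
0.0425 0.05848 [4.8 0.6 7.2]
0.0405 0.0583 [5.3 1.  7.8]
0.0385 0.05815 [5.7 1.  8.1]
0.0365 0.05801 [5.  0.9 8.2]
0.0345 0.05791 [5.5 0.7 8.6]
0.0325 0.05782 [5.8 1.2 8.8]
0.0305 0.05782 [5.6 1.  9.5]
0.0285 0.05775 [5.5 0.5 9. ]
21.2833
215 [(178, 0.0714), (195, 0.0617)]
290 [(177, 0.0715), (196, 0.061)]
wd21.npz
wd21.png
```

The centre is now about 21 mm behind the edge, an overhang of about 28.5 mm. The grip holds now, so I continue 8 mm more without lifting.

```bash
python3 - <<'E'
from h import *
b=np.load('bias.npy'); x=.0285; z=.05775; T=9.6
while x>.0203:
    x-=.002; bot.line_to(fe(x,0,z),vel=.025)
    f=fz(3)-b; z-=np.clip((T-f[2])*1e-4,-.0005,.0003); print(round(x,4),f.round(1))
im,m=snap('wrist','w3')
G=cv2.cvtColor(im,cv2.COLOR_RGB2GRAY).astype(float)
for x_ in (215,290):
    g=G[:,x_]; print([round(float((onz(m,(x_,i+(130-g[i])/(g[i+1]-g[i])),.0617)-F0)@WX),4) for i in range(90,230) if g[i]<130<=g[i+1]])
g=G[:,250]; print([(i,round(float((onz(m,(250,i),.0587)-F0)@WX),4)) for i in range(40,160) if g[i]>70>=g[i+1]])
o=bot.get_obs()['tool_pos']-F0
bot.line_to(fe(o@WX,0,.10),vel=.12); bot.set_gripper(1.0)
snap('wrist','w4'); print(bot.get_obs()['clock'])
E
```

```text
0.0265 [5.6 0.5 9.4]
0.0245 [6.1 0.4 9.7]
0.0225 [5.4 0.6 9.4]
0.0205 [5.7 1.  9.7]
0.0185 [5.4 0.6 9.5]
[0.0614, 0.0518]
[0.0616, 0.0511]
[(63, 0.1193)]
24.0917
```

View pics/w3.png

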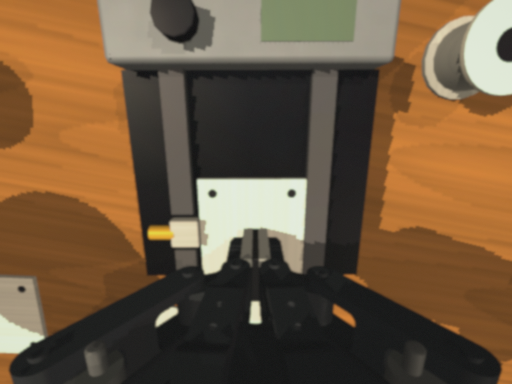

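View pics/w4.png

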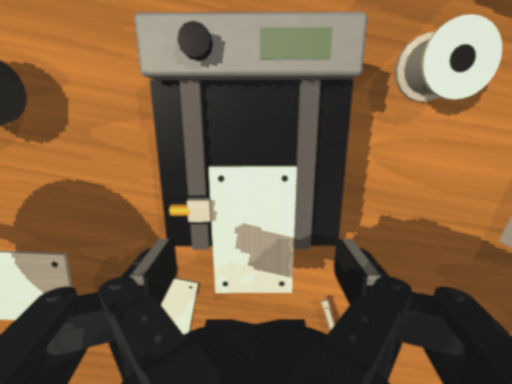

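The lifted-off view (w4) shows the whole plate at cols 209–297, rows 166–293, with the front edge at about row 246. I measure the overhang here and line up the grip.

```bash
python3 - <<'E'
from h import *
w=load('w4'); z=.0617
P=np.array([onz(w,p,z) for p in [(221.3,178.3),(285,178.3),(225.3,283.5),(281.3,283.5)]])-F0
print('holes x',(P@WX).round(4),'y',(P@WY).round(4))
d=P[0]+P[1]-P[2]-P[3]; print('yaw',np.degrees(np.arctan2(d[1],d[0])),'centre',(P.mean(0)@WX).round(4),(P.mean(0)@WY).round(4))
G=cv2.cvtColor(w['im'],cv2.COLOR_RGB2GRAY).astype(float)
print('rear/front rows',G[160:172,250].astype(int),G[286:300,270].astype(int))
for p in [(250,166),(250,293.3)]: print(p,((onz(w,p,z)-F0)@WX).round(4))
for c in (180,330): print(G[238:254,c].astype(int))
for p in [(180,246),(330,245)]: print('front',((onz(w,p,.0587)-F0)@WX).round(4))
for c in (160,330): pass
print(bot.get_obs()['tool_pos'],bot.get_obs()['width'])
E
```

```text
holes x [ 0.0527  0.0526 -0.0312 -0.0313] y [ 0.0222 -0.0219  0.0221 -0.0215]
yaw 10.605081887711505 centre 0.0107 0.0002
rear/front rows [ 31  33  33  32  44  86 149 206 227 231 231 232] [223 223 223 222 221 216 194 158 137 134 132 130 131 132]
(250, 166) 0.0613
(250, 293.3) -0.0402
[ 29  28  28  29  28  30  35  58  97 128 142 144 141 139 137 137]
[28 28 27 30 29 29 37 51 67 77 79 81 81 83 83 82]
front -0.0005
front 0.0002
[0.54749024 0.11759119 0.10004781] 0.9982358999599192
```

The centre is 10.7 mm behind the edge, so the overhang is about 39 mm. It lies flat and straight, and that is within the limits. I grip the overhanging end next.

```bash
python3 - <<'E'
from h import *
bot.line_to(fe(-.021,0,.10),vel=.12); bot.line_to(fe(-.021,0,.060),vel=.1); bot.line_to(fe(-.021,0,.038),vel=.06); bot.pause(.1)
o=bot.get_obs(); print((o['tool_pos']-F0)@WX,(o['tool_pos'])[2],o['ft_force'].round(1))
bot.set_gripper(0.0,45)
o=bot.get_obs(); print(o['width'],o['ft_force'].round(1),o['clock'])
snap('wrist','w5'); im,_=snap('scene','s5')
cv2.imwrite('pics/crop_s5.png',cv2.resize(im[150:270,240:400,::-1],None,fx=4,fy=4))
E
```

```text
-0.020812251798379266 0.03828721763672567 [ 0.4 -0.1  0.5]
0.6846874688851383 [-3.8  3.3  3.2] 26.1417
```

View pics/w5.png

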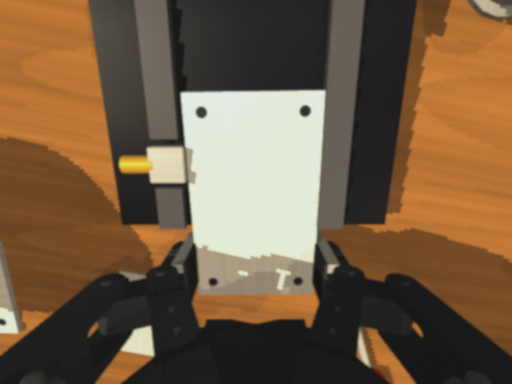

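The pads hold both long sides at (190,255) and (325,255); the width of 0.685 fits a 60 mm plate. Now I draw it straight out and lift.

```bash
python3 - <<'E'
from h import *
bot.line_to(fe(-.113,0,.039),vel=.08)
o=bot.get_obs(); print(o['width'],o['ft_force'].round(1),o['clock'])
bot.line_to(fe(-.113,0,.16),vel=.15)
o=bot.get_obs(); print(o['width'],o['tool_pos'],o['ft_force'].round(1),o['clock'])
snap('wrist','w6')
im,_=snap('scene','s6')
E
```

```text
0.6792595302131371 [ 0.6 -0.2 -0.5] 27.5417
0.6827517694003032 [0.41432507 0.09246932 0.15879283] [ 0.2 -0.7 -0. ] 28.5
```

View pics/w6.png

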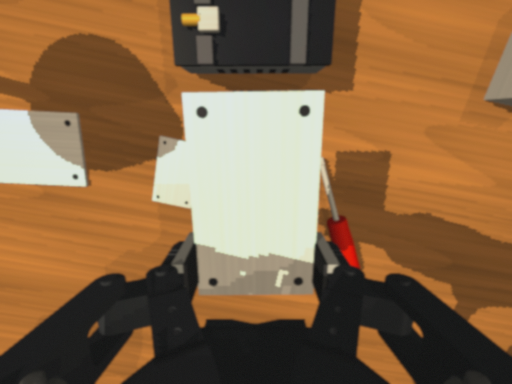

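View pics/s6.png

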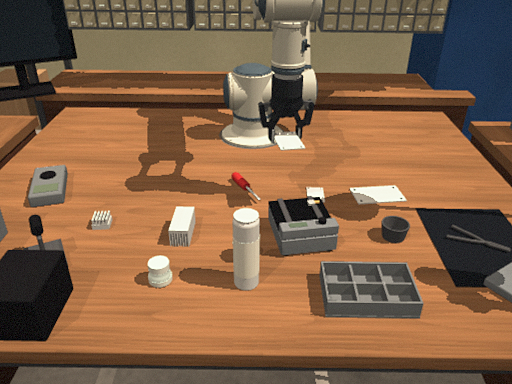

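It is held firmly with no slip: the holes are at the same pixels as at the grasp. I move to a stand-off in front of the long heat sink and look at both together.

```bash
python3 - <<'E'
from h import *
w=load('w6'); t=np.array([0.41432507,0.09246932,0.15879283])
P=np.array([onz(w,p,t[2]+.0234) for p in [(201.7,112),(304.3,110.8),(213.2,281.6),(297.3,281.4)]])-t
print((P@WX).round(4),(P@WY).round(4)); d=P[0]+P[1]-P[2]-P[3]; print('c',(P.mean(0)@WX).round(4),(P.mean(0)@WY).round(4),'yaw',np.degrees(np.arctan2(d[1],d[0])))
bot.move_pose([.40,-.152,.19],down(0.0)); 
o=bot.get_obs(); print(o['tool_pos'],o['clock'])
snap('wrist','w7')
E
```

```text
[ 0.0736  0.074  -0.0095 -0.0094] [ 0.0215 -0.022   0.0204 -0.0227]
c 0.0322 -0.0007 yaw 11.31610475507809
[ 0.40008886 -0.15128694  0.18959111] 29.575
```

View pics/w7.png

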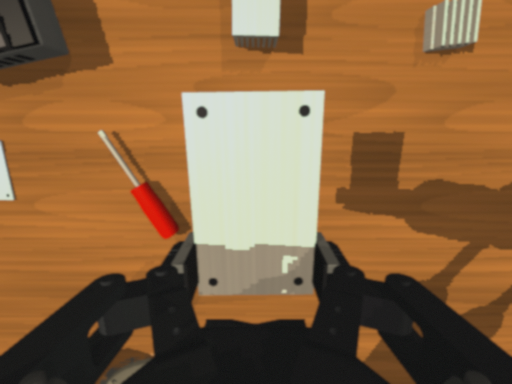

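```bash
python3 - <<'E'
from h import *
w=load('w7'); G=cv2.cvtColor(w['im'],cv2.COLOR_RGB2GRAY).astype(int)
print(G[28:46,256]); print(G[30,226:240],G[30,274:288]); print(G[3,226:240],G[3,274:288])
for p in [(232.3,30),(280.2,30),(232.3,3),(279.5,3),(256,37)]: print(p,onz(w,p,.045).round(4))
E
```

```text
[218 219 219 219 218 216 204 169 118  83  74  71  70  70  71  69  69  70]
[110 110 110 111 115 142 184 211 218 219 219 219 218 219] [218 217 217 211 182 137  97  79  76  76  76  76  76  76]
[108 108 108 108 116 144 184 210 217 218 218 218 217 217] [217 217 217 216 209 181 137  97  80  78  78  78  77  78]
(232.3, 30) [ 0.5506 -0.1307  0.045 ]
(280.2, 30) [ 0.5506 -0.1762  0.045 ]
(232.3, 3) [ 0.5727 -0.1313  0.045 ]
(279.5, 3) [ 0.5727 -0.1749  0.045 ]
(256, 37) [ 0.5447 -0.1532  0.045 ]
```

Heat sink centre from both views is (0.596, −0.1525), yaw about 0 (top view gave 0.597, −0.152). I move over it and lower with force monitoring.

```bash
python3 - <<'E'
from h import *
X,Y=.5962-.0318,-.1522
bot.move_pose([X,Y,.12],down(0)); bot.line_to([X,Y,.040],vel=.08); bot.pause(.15)
b=fz(8); z=.033; print(b.round(2))
while z>.018:
    bot.line_to([X,Y,z],vel=.03); f=fz(4)-b
    if z<.028: print(round(z,4),bot.get_obs()['tool_pos'].round(4),f.round(2))
    if f[2]>2.5: break
    z-=.001 if z>.027 else .0005
print(bot.get_obs()['clock'],z); np.save('z.npy',[X,Y,z])
snap('wrist','w8'); im,_=snap('scene','s8')
cv2.imwrite('pics/crop_s8.png',cv2.resize(im[150:280,110:270,::-1],None,fx=4,fy=4))
E
```

```text
[ 0.34 -0.05 -0.49]
0.028 [ 0.5644 -0.1522  0.0279] [-0.17 -0.26 -0.03]
0.027 [ 0.5644 -0.1522  0.0269] [-0.47 -0.19 -0.55]
0.0265 [ 0.5644 -0.1522  0.0265] [-0.77 -0.36  0.09]
0.026 [ 0.5644 -0.1522  0.026 ] [-0.47  0.02 -0.58]
0.0255 [ 0.5645 -0.1522  0.0259] [-1.83  0.3   2.65]
34.7 0.025499999999999995
```

View pics/w8.png

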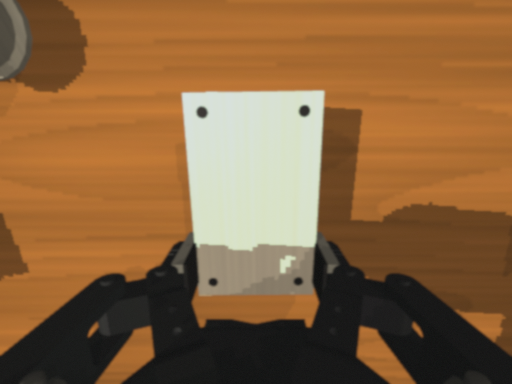

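View pics/crop_s8.png

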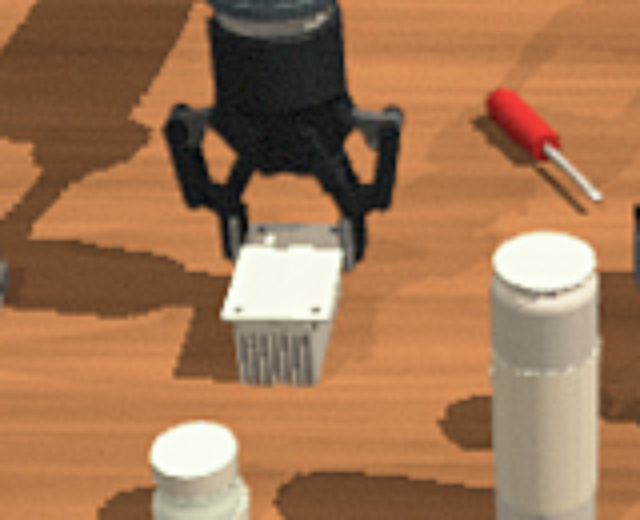

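The force rise at TCP z = 0.0259 puts the plate's underside at heat-sink height, and the plate looks centred in both views. I release, lift and check.

```bash
python3 - <<'E'
from h import *
X,Y,z=np.load('z.npy')
bot.set_gripper(1.0); bot.pause(.2)
snap('wrist','w9')
bot.line_to([X,Y,.10],vel=.1); bot.move_pose([.47,-.152,.20],down(0)); bot.pause(.1)
im,m=snap('wrist','w10'); print(bot.get_obs()['clock'],bot.get_obs()['ft_force'])
mm,c=blob(im,tuple(proj(m,(.58,-.152,.048)))); r,b=rect(m,c,.048); print(np.round(r[0],1),np.round(r[1],1),r[2])
im,m=snap('scene','s10')
cv2.imwrite('pics/crop_s10.png',cv2.resize(im[150:280,110:270,::-1],None,fx=4,fy=4))
E
```

```text
37.0917 [ 0.75494033 -0.59981101 -1.35400939]
[ 595.9 -153.2] [100.5  61. ] 0.3353032171726227
```

View pics/w10.png

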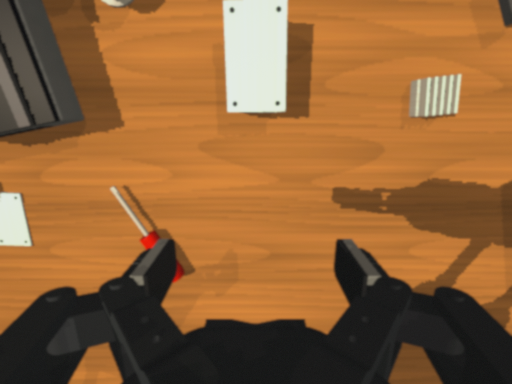

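View pics/crop_s10.png

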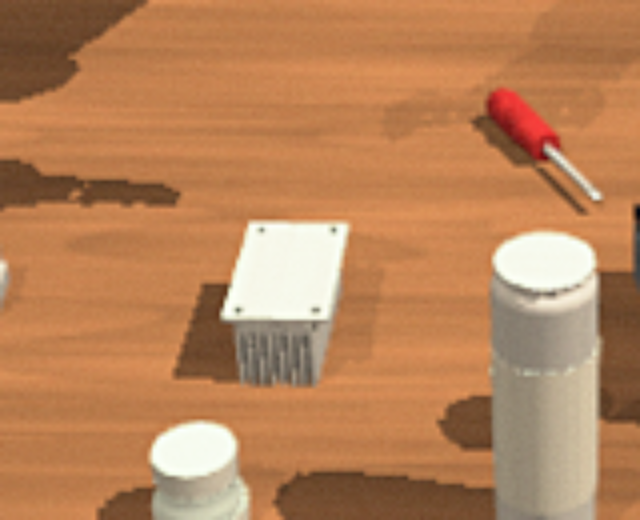

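The plate lies flat on the long heat sink at (595.9, −153.2) mm, yaw 0.3°, measured 100.5 × 61 mm. That is about 1 mm from the sink's centre. I hand in.

```bash
python3 -c "
from h import *
bot.hand_in(); print(bot.get_obs()['clock'])"
```

```text
the job is handed in; nothing more can be done
the job is handed in; nothing more can be done
```

The plate is lying flat on the long heat sink, released, and the job is handed in. The clock read about 37 s at the last check, against the 64 s limit; hand-in gives no verdict.

- **Drag:** The first drag pressed too lightly (5–7 N by the wrist sensor) and slipped, moving the plate only about 16 mm. A second drag at about 9.5 N brought the overhang to about 39 mm (centre 10.7 mm behind the front edge). The highest press I read was 9.7 N, against the 15 N limit.
- **Transfer:** I gripped the overhanging end by its long sides and drew it straight out of the clamp with no visible slip. I lowered it until I felt contact, then released it.
- **Last checks:** The wrist view put the plate centre about 1 mm from the measured heat-sink centre, with the length lined up to about 0.3°. The scene view showed it flat with the fingers clear. I saw no bystander moved in the pictures, but I did not measure each one afterwards.
- **Disagreements:**
  - The two-view height of the plate from its screw holes was too scattered to use (38–69 mm), so I found the height by touch.
  - Contact on the heat sink came 1.3 mm higher than I had computed.

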